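# Switch the ball sorter to its other chute and let the balls run

### The arm

A 7-joint arm with a two-finger parallel gripper is mounted at the origin on the work surface. World frame = base frame: x ahead of the robot, y to its left, z up, the work surface at z = 0. Lengths are in m, angles in rad, forces in N, time in s.
With the tool pointing down it reaches from about 0.4 to 0.85 m from the base axis. Payload 4.5 kg.
Tool frame: the origin (TCP) lies between the finger pads; the fingertips stand 14 mm ahead of it and the grasp point (between the pads) lies 5 mm behind it; z points along the fingers, y is the line along which they close (so a half turn about z gives the same grasp; the last joint's range is limited). The gripper opens to 88 mm and grips with 3 to 60 N. Pads are 18 mm wide; open, the fingers measure 123 mm over their backs; the gripper's body (75 mm by 187 mm) begins 45 mm behind the grasp point.
Start: joints at [1.249, 0.689, -0.195, 1.565, 0.157, 0.902, -0.215], TCP at [0.218, -0.586, 0.253] pointing down, gripper open.
Joint ranges: [-3.01, 3.01], [-0.46, 2.08], [-1.47, 1.51], [0.13, 2.56], [-1, 4.14], [0.04, 2.09], [-2.66, 2.66]. Speed limits (rad/s): [2.57, 2.57, 3.14, 3.14, 3.14, 3.14, 3.14].

### API

Orientations are given as a rotation vector (axis times angle).
In Python, from cell import manip, optics gives the robot as it stands.
- The arm moves only by the tool drive_tool, never from a script. Its argument "increments" is a list of rows, each a list of 7 numbers: the turn, a rotation vector about the world's x, y, z in units of 6 degrees (1.0 is 6 degrees), then the shift along the world's x, y, z in units of 30 mm (1.0 is 30 mm), then the finger opening in mm, from 0 to 88.1. In form: [[rx, ry, rz, dx, dy, dz, jaw], ...]. A call has 1 to 20 rows; each row is the pose to reach, as a shift and turn from the pose commanded when the call began; what a row does not reach only later rows make up. A row lasts 1/12 s, in which the tool goes at most 41.7 mm and 7.16 degrees, less where a joint would pass 70% of its speed; a pose out of reach is approached as far as the arm can. A call with a gripper value outside its range is refused whole. The fingers move at their own pace and stop on an object; the grip force is fixed at half the most. Time passes only in rows, so rows that repeat a pose let the fingers close. It gives the time, the measured TCP pose, the force, the opening and the grip force at its end, in the units of the state.
- manip.get_state(): the state, without advancing time (a new reading comes with each control period).
- optics.camera(name): name is "scene" or "top"; returns a dict with "frame" (400x640x3 uint8, red, green, blue), "depth" (400x640 float32, m along the optical axis (not along the pixel's ray), 0 where there is no reading), "fx", "fy", "cx", "cy" (pixels), "extrinsics" (4x4, takes a point from camera to world coordinates). Camera axes: x right, y up, looking along -z (the intrinsics and any distortion apply to the point x, -y, -z); pixel columns grow to the right and rows downward; lengths in m; the calibration is good to about 2 mm. A picture is of the moment at which its call begins.
- manip.job_done(): hands the job in; it is judged then, once.
The state is a dict: "clock": time; "q": joint angles; "dq": joint speeds; "tau": joint torques, N m; "position": TCP position; "orientation": TCP orientation; "wrist_force": force on the tool from outside, world axes, zero at the start; "ft_torque": the same for the moment, N m; "gripper_width": finger opening in m; "gripper_force": force on a finger pad.
Only numpy, scipy, OpenCV 4.12 (cv2) and the standard library are available. Lean on these libraries where they do the work, as an engineer would, in place of code of your own. Each camera call takes 0.05 s, during which the arm holds its last target. There are 200 camera calls.

### The job

The ball sorter's orange seesaw gate leans to the left chute (left and right as seen from the robot). Push its raised yellow paddle down with the fingertips to rock the gate fully over to the right, then press the red release tab down so that all three balls run down the right chute into the tray there. Do not touch, grasp or carry the balls, and leave the trays and everything else on the bench where they are.

Things in the scene. Friction and masses are not known exactly. Their poses are not given: they have to be found in the camera images.
- sorter: Benchtop ball sorter, fixed to the table, under 260 mm tall. Origin: on the table under the gate's pivot; +x points back along the feed ramp, +y to the left chute, z up. White base plate 100 x 320 x 10 mm. The ramp drops the balls on the middle of the orange seesaw gate; in front of the gate's middle stands an aluminium panel (x -34 to -28 mm, 60 mm wide, 225 mm tall).
- ramp_end (a point): Middle of the feed ramp's floor at its low end, 180 mm above the table, at sorter x=24 mm. The ramp is 44 mm wide and rises from here to the back at 0.2 rad, 185 mm long; its clear walls stand 27 mm over its floor.
- right_chute_end (a point): Middle of the floor at the outer, lower end of the right chute, about 90 mm above the table, at sorter y=-199 mm. Each chute is 54 mm wide with blue walls 31 mm high and falls outwards from under the gate's end (y=-95 mm, 117 mm above the table) to here. The tray's centre lies at sorter y=-250 mm. The left chute is its mirror image.
- gate (a joint): Angle (rad) of the orange seesaw gate, a trough 44 x 220 x 24 mm, about its pivot along the sorter's x, 146 mm above the table. +0.18: fully left (left end low, feeds the left chute); -0.18: fully right. Hard stops at both. Starts leaning left, 0.12 to 0.18. The pivot is stiff: the gate stays where it is left, about 2 N on a paddle moves it.
- left_paddle (a point): Centre of the upper face of the yellow press paddle at the gate's left end, 53 mm in front of and 85 mm left of the pivot. The paddle is 54 mm (x) by 44 mm (y), 5 mm thick, and stands out towards the front. Axes follow the gate. Free space under it down to the base plate.
- right_paddle (a point): The same for the yellow paddle at the gate's right end (85 mm right of the pivot), the raised one at the start: about 165 mm above the table, about 136 mm when the gate is rocked fully right.
- release (a joint): Angle (rad) of the release lever. 0: its steel stop plate blocks the ramp in front of the balls; from about 0.45 the balls run freely; 0.6: fully pressed, hard stop. Pressing the red tab down lifts the plate. It stays where it is left; about 1.5 N on the tab moves it. Hinge along the sorter's x at x=56, y=-60 mm, 222 mm above the table.
- release_tab (a point): Press point on the upper face of the red release tab (36 mm along x, 50 mm along y, 6 mm thick), right of the ramp, 42 mm to the right of the lever's hinge. About 225 mm above the table at the start, about 25 mm lower when fully pressed (it tips down towards the right).
- ball1: blue plastic ball, 24 mm diameter, about 15 g; origin at its centre; waits on the feed ramp, number 1 from the stop plate
- ball2: green plastic ball, 24 mm diameter, about 15 g; origin at its centre; waits on the feed ramp, number 2 from the stop plate
- ball3: white plastic ball, 24 mm diameter, about 15 g; origin at its centre; waits on the feed ramp, number 3 from the stop plate
- blue_tray: blue open tray 120 x 120 x 65 mm, 4 mm walls, origin under its centre, on the table under the outer end of one of the two chutes (which of the two varies)
- white_tray: white open tray 120 x 120 x 65 mm, 4 mm walls, origin under its centre, on the table under the outer end of one of the two chutes (which of the two varies)
- dropper: amber dropper bottle, 36 mm diameter, 100 mm tall, in front of the sorter; origin at the centre of its underside; bystander
- beaker: small glass beaker, 60 mm diameter, 75 mm tall, behind one of the chutes; origin at the centre of its underside; bystander
- petri: open glass petri dish, 84 mm diameter, 15 mm tall, in front of the sorter to the right; origin at the centre of its underside; bystander
- jar: specimen jar with white cap, 64 mm diameter, 85 mm tall, behind one of the chutes; origin at the centre of its underside; bystander
- tweezers: steel tweezers, 110 mm long, 5 mm high, lying to the right; origin at the centre of its underside; bystander
- marker: marker pen, 140 mm long with black cap, 16 mm high, lying to the left; origin under the middle of its white barrel; bystander

How it is judged:
By the outcome, as a careful person would: the job done as asked, in the order asked, and still so for the second after the job is handed in, with the robot touching nothing.
It also fails if it takes over 40 s, if anything falls off the work surface, if the arm or the gripper's body presses on something with over 40 N, if the wrist force passes 120 N, or if a joint passes its speed limit or range.

## Working session

There is one attempt and no reset: what is moved stays moved. The work goes in short steps, Python scripts to look and compute and a tool call to move; the robot and the scene stay as the last step left them, time stands still between calls to the robot, and variables do not carry over. Pictures are saved under pics/ and viewed, at most 10 in all, crops included, and the job is handed in when it is done.

Besides the shell and the picture viewer there is one more tool, called after "Call:" as name(argument=value, ...) on one line, values as JSON. drive_tool: Moves the arm, as the interface text tells. Its arguments: {"type":"object","properties":{"increments":{"type":"array","items":{"type":"array","items":{"type":"number"}}}},"required":["increments"]}

```bash
mkdir -p pics; cat > h.py <<'E'
import numpy as np,cv2
from cell import manip,optics
def cam(n):
    c=optics.camera(n); return c
def pts(c):
    d=c["depth"]; h,w=d.shape; u,v=np.meshgrid(np.arange(w),np.arange(h))
    p=np.stack([(u-c["cx"])/c["fx"]*d,-(v-c["cy"])/c["fy"]*d,-d,np.ones_like(d)],-1)
    return (p@np.array(c["extrinsics"]).T)[...,:3]
E
python3 - <<'E'
from h import *
for n in("scene","top"):
    c=cam(n); cv2.imwrite(f"pics/{n}0.png",c["frame"][...,::-1]); print(n,c["fx"],c["cx"],c["cy"],np.round(c["extrinsics"],3).tolist(),[k for k in c])
    P=pts(c); hsv=cv2.cvtColor(c["frame"],cv2.COLOR_RGB2HSV)
    for k,lo,hi in(("yellow",(24,120,80),(34,255,255)),("orange",(8,150,80),(20,255,255)),("red",(0,150,70),(5,255,255))):
        m=cv2.inRange(hsv,lo,hi); N,L,S,C=cv2.connectedComponentsWithStats(m)
        for i in range(1,N):
            if S[i,4]>40:
                q=P[(L==i)&(c["depth"]>0)]; print(k,S[i].tolist(),np.round(np.median(q,0),3),np.round(np.percentile(q,5,0),3),np.round(np.percentile(q,95,0),3))
s=manip.get_state();print(s)
E
```

```text
scene 395.2133197429308 319.97311684252116 200.56454895101362 [[0.803, -0.504, 0.317, 0.974], [0.595, 0.689, -0.413, -0.519], [-0.011, 0.52, 0.854, 1.243], [0.0, 0.0, 0.0, 1.0]] ['frame', 'depth', 'fx', 'fy', 'cx', 'cy', 'extrinsics']
orange [11, 0, 46, 11, 244] [-1.11   0.078  0.174] [-1.203  0.038  0.152] [-1.094  0.144  0.182]
orange [121, 0, 172, 69, 7152] [-1.077  0.82  -0.337] [-1.089  0.49  -0.621] [-0.718  1.249 -0.089]
orange [310, 0, 21, 7, 76] [-0.657  1.674 -0.462] [-0.676  1.581 -0.499] [-0.647  1.747 -0.411]
orange [347, 0, 4, 17, 47] [-0.631  2.002 -0.666] [-0.644  1.974 -0.726] [-0.619  2.03  -0.599]
orange [73, 19, 44, 26, 335] [-1.164  0.259 -0.081] [-1.216  0.199 -0.208] [-1.152  0.33  -0.035]
orange [24, 62, 58, 52, 1225] [-1.15  -0.088 -0.205] [-1.194 -0.214 -0.227] [-1.097  0.029 -0.107]
orange [26, 89, 120, 93, 2137] [-1.14  -0.058 -0.59 ] [-1.22  -0.443 -0.606] [-1.097  0.288 -0.579]
orange [286, 171, 53, 49, 743] [ 0.53  -0.008  0.158] [ 0.516 -0.093  0.133] [0.562 0.107 0.186]
orange [288, 176, 8, 18, 80] [0.412 0.049 0.06 ] [0.4   0.04  0.017] [0.419 0.059 
[... 1138 characters left out ...]
1.24880988,  0.68988976, -0.19451031,  1.56622498,  0.1573043 ,
        0.90255443, -0.21511606]), 'dq': array([-2.08968452e-03, -2.34680900e-03,  7.78239155e-04, -1.86490830e-03,
        9.41271421e-04, -1.72588323e-05, -1.77953883e-03]), 'tau': array([-2.23217372e-03, -5.28495455e+01, -1.27077140e+00, -1.53835845e+01,
       -5.24797349e-02,  1.99503069e-03,  5.20469086e-05]), 'position': array([ 0.21746324, -0.58535663,  0.25200047]), 'orientation': array([-3.09039666e+00, -5.55719611e-01,  6.84342372e-04]), 'wrist_force': array([-0.74938176, -0.54765722,  0.14003167]), 'ft_torque': array([ 0.03427542, -0.00962543, -0.0610632 ]), 'gripper_force': 0.0, 'gripper_width': 0.08778184616209705}
```

View pics/scene0.png

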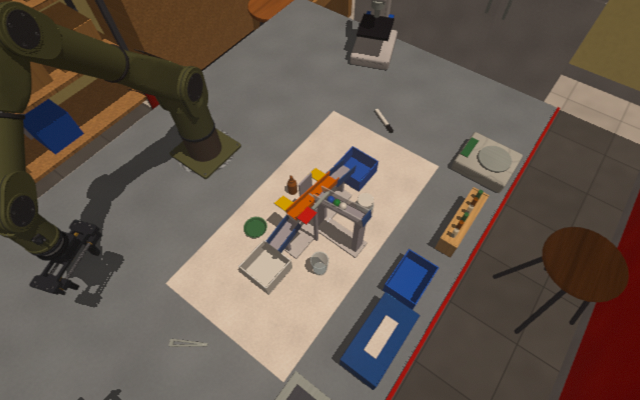

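View pics/top0.png

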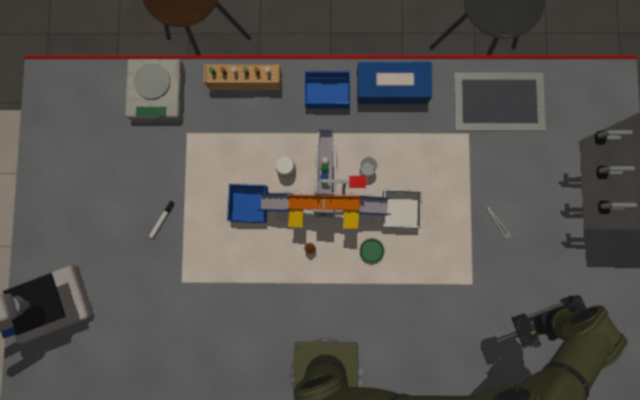

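The scene view shows the gate at (313,200) leaning left, with the yellow paddles at (284,203) and (318,175) and the red tab at (306,215). In the top view the right paddle is at (351,220), the tab at (358,182), the white tray on the right at (402,210), the dropper at (310,249) and the petri dish at (372,251). Next I'll measure the paddles.

```bash
python3 - <<'E'
from h import *
for n in("top","scene"):
    c=cam(n);P=pts(c);hsv=cv2.cvtColor(c["frame"],cv2.COLOR_RGB2HSV)
    box=(P[...,0]>.4)&(P[...,0]<.7)&(abs(P[...,1])<.35)&(P[...,2]>.1)
    for k,lo,hi in(("yellow",(20,150,120),(35,255,255)),("orange",(6,150,80),(18,255,255)),("red",(0,150,70),(5,255,255)),("blue",(105,100,40),(125,255,255))):
        m=cv2.inRange(hsv,lo,hi)*box.astype(np.uint8); N,L,S,C=cv2.connectedComponentsWithStats(m)
        for i in range(1,N):
            if S[i,4]>25:
                q=P[L==i]; r=cv2.minAreaRect((q[:,:2]*1000).astype(np.float32)); print(n,k,S[i].tolist(),np.round(np.mean(q,0),3),np.round(np.percentile(q,3,0),3),np.round(np.percentile(q,97,0),3),np.round(r[0]),np.round(r[1]),round(r[2],1))
c=cam("top");cv2.imwrite("pics/topc.png",cv2.resize(c["frame"][140:280,220:440,::-1],None,fx=3.6,fy=3.6,interpolation=cv2.INTER_CUBIC))
E
```

```text
top yellow [288, 211, 15, 16, 216] [0.489 0.092 0.135] [0.467 0.072 0.128] [0.512 0.112 0.142] [490.  93.] [43. 46.] 88.8
top yellow [343, 212, 15, 16, 227] [ 0.484 -0.074  0.165] [ 0.463 -0.094  0.158] [ 0.508 -0.053  0.174] [485. -74.] [42. 46.] 89.4
top orange [288, 195, 72, 16, 946] [0.538 0.005 0.153] [ 0.515 -0.095  0.13 ] [0.559 0.107 0.181] [537.   6.] [218.  43.] 88.2
top red [350, 176, 16, 12, 180] [ 0.592 -0.094  0.225] [ 0.576 -0.115  0.219] [ 0.607 -0.072  0.231] [591. -93.] [34. 44.] 0.0
top blue [321, 173, 7, 6, 32] [0.611 0.004 0.21 ] [ 0.604 -0.005  0.204] [0.619 0.013 0.216] [610.   4.] [15. 18.] 23.5
top blue [257, 192, 13, 3, 29] [0.57  0.194 0.12 ] [0.568 0.178 0.102] [0.573 0.21  0.133] [571. 195.] [36.  5.] 87.0
scene yellow [311, 168, 14, 13, 106] [0.49  0.095 0.137] [0.468 0.074 0.13 ] [0.516 0.114 0.153] [494.  94.] [42. 56.] 87.6
scene yellow [275, 196, 18, 15, 146] [ 0.484 -0.074  0.166] [ 0.463 -0.094  0.161] [ 0.507 -0.053  0.173] [487. -73.] [43. 53.] 87.8
scene orange [286, 171, 53, 49, 724] [0.534 0.002 0.159] [ 0.516 -0.096  0.133] [0.563 0.11  0.191] [543.   8.] [ 62. 240.] 1.9
scene red [297, 207, 20, 17, 181] [ 0.593 -0.091  0.225] [ 0.576 -0.114  0.22 ] [ 0.609 -0.066  0.229] [593. -84.] [64. 35.] 88.0
scene blue [331, 158, 13, 13, 39] [0.519 0.176 0.125] [0.517 0.14  0.109] [0.522 0.211 0.136] [519. 175.] [76.  6.] 89.4
scene blue [338, 165, 18, 20, 46] [0.569 0.166 0.126] [0.567 0.117 0.107] [0.571 0.21  0.14 ] [568. 164.] [103.   5.] 88.8
scene blue [327, 196, 8, 7, 36] [0.613 0.004 0.211] [ 0.603 -0.004  0.205] [0.622 0.015 0.216] [611.   4.] [20. 18.] 48.7
scene blue [267, 217, 19, 25, 51] [ 0.51  -0.147  0.125] [ 0.507 -0.189  0.111] [ 0.512 -0.105  0.141] [ 509. -146.] [89.  4.] 88.6
scene blue [279, 229, 16, 22, 45] [ 0.56  -0.157  0.124] [ 0.558 -0.192  0.108] [ 0.561 -0.119  0.14 ] [ 560. -156.] [75.  3.] 88.2
```

View pics/topc.png

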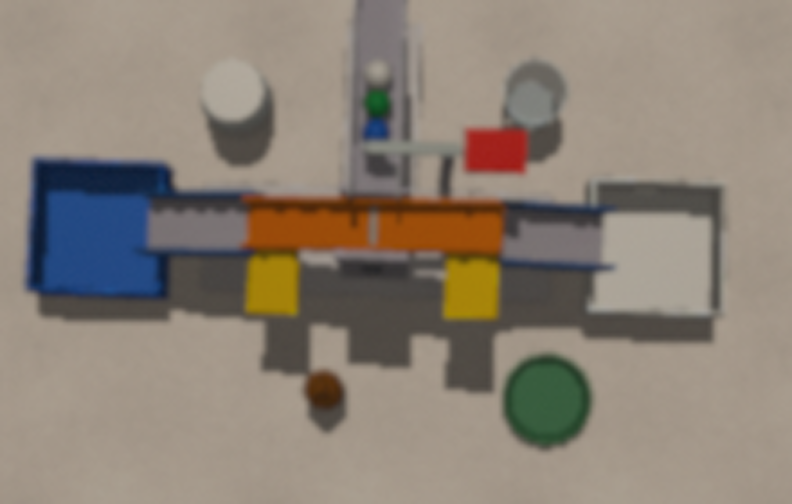

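The right paddle is at (0.485, -0.074, 0.166) and the tab at (0.593, -0.094, 0.225). Both match the heights given. I'll turn the gripper's long axis along x to clear the panel and go above the paddle with the fingers closed.

Call:
drive_tool(increments=[[0,0,2,1.5,3,1,0],[0,0,4,3,6,1,0],[0,0,6,4.5,9,1,0],[0,0,8,6,12,1,0],[0,0,10,7.5,14.5,1,0],[0,0,11.6,8.58,16.7,1,0],[0,0,11.6,8.58,16.7,1,0],[0,0,11.6,8.58,16.7,1,0],[0,0,11.6,8.58,16.7,1,0],[0,0,11.6,8.58,16.7,1,0],[0,0,11.6,8.58,16.7,1,0],[0,0,11.6,8.58,16.7,1,0],[0,0,11.6,8.58,16.7,1,0],[0,0,11.6,8.58,16.7,1,0],[0,0,11.6,8.58,16.7,1,0],[0,0,11.6,8.58,16.7,1,0],[0,0,11.6,8.58,16.7,1,0],[0,0,11.6,8.58,16.7,1,0],[0,0,11.6,8.58,16.7,1,0],[0,0,11.6,8.58,16.7,1,0]])

```text
clock: 1.92
position: [0.4747, -0.0861, 0.2827]
orientation: [2.224, 2.219, -0.001]
wrist_force: [0.3, -0.5, 0.0]
gripper_width: 0.0006
gripper_force: 0.0
```

Call:
drive_tool(increments=[[0,0,0,0,0,-1,0],[0,0,0,0,0,-2,0],[0,0,0,0,0,-2.9,0],[0,0,0,0,0,-2.9,0],[0,0,0,0,0,-2.9,0]])

```text
clock: 2.33
position: [0.4744, -0.0852, 0.1953]
orientation: [-2.221, -2.219, 0.003]
wrist_force: [0.1, -0.0, 0.5]
gripper_width: 0.0005
gripper_force: 0.0
```

```bash
python3 - <<'E'
from h import *
c=cam("scene");cv2.imwrite("pics/s1.png",cv2.resize(c["frame"][110:270,220:400,::-1],None,fx=3.6,fy=3.6,interpolation=cv2.INTER_CUBIC))
E
```

```text
(no output)
```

View pics/s1.png

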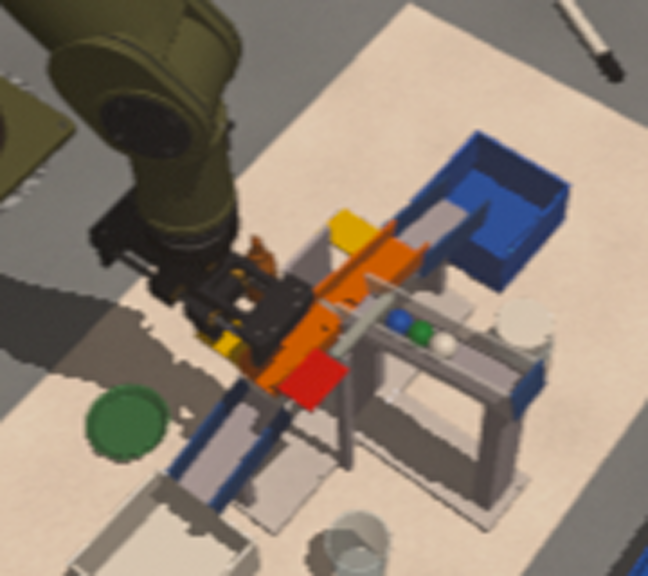

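The fingers are over the right paddle (crop 225,345). The body is clear of the panel and close to the red tab (315,380). I'll move 5 mm forward and press.

Call:
drive_tool(increments=[[0,0,0,-0.17,0,0,0],[0,0,0,-0.17,0,-0.3,0],[0,0,0,-0.17,0,-0.5,0],[0,0,0,-0.17,0,-0.7,0],[0,0,0,-0.17,0,-0.9,0],[0,0,0,-0.17,0,-1.1,0],[0,0,0,-0.17,0,-1.3,0],[0,0,0,-0.17,0,-1.4,0],[0,0,0,-0.17,0,-1.4,0]])

```text
clock: 3.13
position: [0.4698, -0.0846, 0.1529]
orientation: [-2.221, -2.221, 0.001]
wrist_force: [-0.6, -0.3, 0.4]
gripper_width: 0.0003
gripper_force: 0.0
```

Call:
drive_tool(increments=[[0,0,0,0,0,-0.1,0],[0,0,0,0,0,-0.15,0],[0,0,0,0,0,-0.2,0],[0,0,0,0,0,-0.2,0],[0,0,0,0,0,-0.2,0]])

```text
clock: 3.55
position: [0.4699, -0.0843, 0.1494]
orientation: [2.22, 2.221, 0.001]
wrist_force: [-3.6, 0.8, 20.2]
gripper_width: 0.0003
gripper_force: 10.1
```

```bash
cat > look.py <<'E'
from h import *
import sys
for n in("top","scene"):
    c=cam(n);P=pts(c);hsv=cv2.cvtColor(c["frame"],cv2.COLOR_RGB2HSV)
    box=(P[...,0]>.4)&(P[...,0]<.7)&(abs(P[...,1])<.35)&(P[...,2]>.1)
    for k,lo,hi in(("yellow",(20,150,120),(35,255,255)),("orange",(6,150,80),(18,255,255)),("red",(0,150,70),(5,255,255))):
        m=cv2.inRange(hsv,lo,hi)*box.astype(np.uint8); N,L,S,C=cv2.connectedComponentsWithStats(m)
        for i in range(1,N):
            if S[i,4]>25:
                q=P[L==i]; print(n,k,S[i].tolist(),np.round(np.mean(q,0),3),"z-slope over y",np.round(np.polyfit(q[:,1],q[:,2],1)[0],3))
    if len(sys.argv)>1 and n=="scene": cv2.imwrite(f"pics/{sys.argv[1]}.png",cv2.resize(c["frame"][110:290,200:400,::-1],None,fx=3.3,fy=3.3,interpolation=cv2.INTER_CUBIC))
print(manip.get_state()["wrist_force"])
E
python3 look.py
```

```text
top yellow [288, 210, 15, 17, 221] [0.49  0.092 0.166] z-slope over y 0.169
top orange [288, 194, 58, 17, 756] [0.539 0.031 0.164] z-slope over y -0.034
top red [350, 176, 16, 12, 179] [ 0.592 -0.094  0.224] z-slope over y -0.021
scene yellow [308, 162, 17, 15, 148] [0.489 0.092 0.167] z-slope over y 0.135
scene yellow [280, 209, 7, 6, 29] [ 0.492 -0.089  0.14 ] z-slope over y -2.273
scene orange [287, 167, 51, 58, 637] [0.538 0.021 0.162] z-slope over y 0.102
scene red [298, 207, 19, 17, 179] [ 0.593 -0.09   0.224] z-slope over y -0.137
[-5.02649366  0.30933899 21.00731396]
```

The gate is at its hard stop: 20 N on the wrist, and the left paddle is now at 0.166. I'll rise and go over the red tab.

Call:
drive_tool(increments=[[0,0,0,0,0,0.5,0],[0,0,0,0,0,1.5,0],[0,0,0,0,0,2.8,0],[0,0,0,0,0,4,0],[0,0,0,0,0,4.7,0],[0,0,0,1,-0.2,4.7,0],[0,0,0,2.2,-0.4,4.7,0],[0,0,0,3.3,-0.5,4.7,0],[0,0,0,4.07,-0.53,4.7,0],[0,0,0,4.07,-0.53,4.7,0],[0,0,0,4.07,-0.53,4.2,0],[0,0,0,4.07,-0.53,3.8,0],[0,0,0,4.07,-0.53,3.8,0],[0,0,0,4.07,-0.53,3.8,0]])

```text
clock: 4.82
position: [0.591, -0.1006, 0.2612]
orientation: [-2.22, -2.22, 0.002]
wrist_force: [-0.4, -0.1, 0.3]
gripper_width: 0.0006
gripper_force: 0.0
```

```bash
python3 look.py s2
```

```text
top yellow [288, 210, 15, 17, 220] [0.49  0.092 0.165] z-slope over y 0.165
top yellow [343, 213, 7, 16, 62] [ 0.488 -0.061  0.137] z-slope over y 0.133
top orange [288, 194, 62, 18, 841] [0.539 0.022 0.155] z-slope over y 0.17
scene yellow [315, 162, 10, 15, 91] [0.497 0.095 0.171] z-slope over y -1.152
scene orange [313, 167, 25, 27, 331] [0.539 0.073 0.169] z-slope over y -0.086
scene orange [287, 205, 15, 20, 166] [ 0.535 -0.086  0.155] z-slope over y -1.844
scene red [298, 214, 15, 10, 88] [ 0.597 -0.102  0.227] z-slope over y -0.38
[-0.73941275  0.38140629  0.3394991 ]
```

View pics/s2.png

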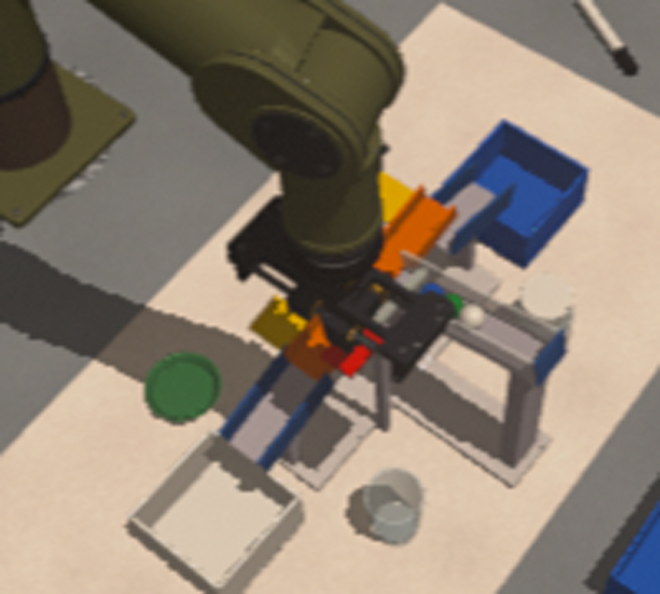

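The gate now leans right (slope 0.17), and the fingers are over the tab (crop 350,350). Pressing.

Call:
drive_tool(increments=[[0,0,0,0,0,-0.4,0],[0,0,0,0,0,-0.7,0],[0,0,0,0,0,-0.95,0],[0,0,0,0,0,-1.2,0],[0,0,0,0,0,-1.35,0],[0,0,0,0,0,-1.4,0],[0,0,0,0,0,-1.4,0]])

```text
clock: 5.5
position: [0.5919, -0.1008, 0.2193]
orientation: [-2.221, -2.221, 0.001]
wrist_force: [0.9, 0.6, 0.2]
gripper_width: 0.0006
gripper_force: 0.1
```

Call:
drive_tool(increments=[[0,0,0,0,0,-0.08,0],[0,0,0,0,0,-0.15,0],[0,0,0,0,0,-0.15,0]])

```text
clock: 5.75
position: [0.5924, -0.1008, 0.2154]
orientation: [2.221, 2.221, 0.001]
wrist_force: [-0.4, -0.7, 2.6]
gripper_width: 0.0005
gripper_force: 1.0
```

Call:
drive_tool(increments=[[0,0,0,0,0,-0.1,0],[0,0,0,0,0,-0.15,0],[0,0,0,0,0,-0.15,0]])

```text
clock: 6.0
position: [0.5927, -0.1006, 0.2142]
orientation: [2.22, 2.219, 0.002]
wrist_force: [-6.5, 0.5, 23.1]
gripper_width: 0.0004
gripper_force: 9.3
```

Hard stop reached. I'll retract upwards, then back and away, and wait for the balls.

Call:
drive_tool(increments=[[0,0,0,0,0,0.5,0],[0,0,0,0,0,1.5,0],[0,0,0,0,0,2.5,0],[0,0,0,-0.5,-1,3,0],[0,0,0,-1.5,-2,3,0],[0,0,0,-2.5,-3,3,0],[0,0,0,-4,-4,3,0],[0,0,0,-5,-5,3,0],[0,0,0,-5,-6,3,0],[0,0,0,-5,-7,3,0],[0,0,0,-5,-8,3,0],[0,0,0,-5,-9,3,0],[0,0,0,-5,-9,3,0],[0,0,0,-5,-9,3,0],[0,0,0,-5,-9,3,0],[0,0,0,-5,-9,3,0],[0,0,0,-5,-9,3,0],[0,0,0,-5,-9,3,0],[0,0,0,-5,-9,3,0],[0,0,0,-5,-9,3,0]])

```text
clock: 7.67
position: [0.4423, -0.3703, 0.3009]
orientation: [2.221, 2.222, 0.0]
wrist_force: [0.5, 0.4, 0.1]
gripper_width: 0.0006
gripper_force: 0.0
```

```bash
python3 look.py s3; python3 -c "
from h import *
c=cam('top');cv2.imwrite('pics/t3.png',cv2.resize(c['frame'][130:290,210:450,::-1],None,fx=3.3,fy=3.3,interpolation=cv2.INTER_CUBIC))"
```

```text
top yellow [288, 210, 15, 17, 221] [0.49  0.092 0.165] z-slope over y 0.158
top yellow [343, 213, 15, 16, 219] [ 0.484 -0.075  0.135] z-slope over y 0.227
top orange [288, 194, 72, 18, 969] [0.539 0.007 0.152] z-slope over y 0.178
top red [348, 177, 14, 12, 138] [ 0.592 -0.086  0.203] z-slope over y 0.687
scene yellow [308, 162, 17, 15, 147] [0.489 0.093 0.167] z-slope over y 0.114
scene yellow [276, 200, 18, 16, 159] [ 0.484 -0.074  0.136] z-slope over y 0.14
scene orange [286, 167, 52, 58, 825] [0.534 0.005 0.157] z-slope over y 0.16
scene red [300, 208, 17, 19, 177] [ 0.593 -0.085  0.204] z-slope over y 0.494
[ 0.67069973 -0.88088645  0.31711426]
```

View pics/t3.png

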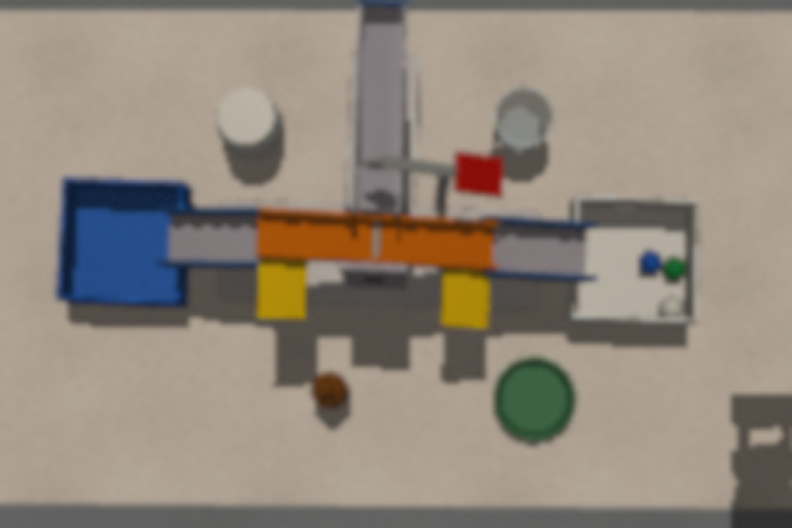

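View pics/s3.png

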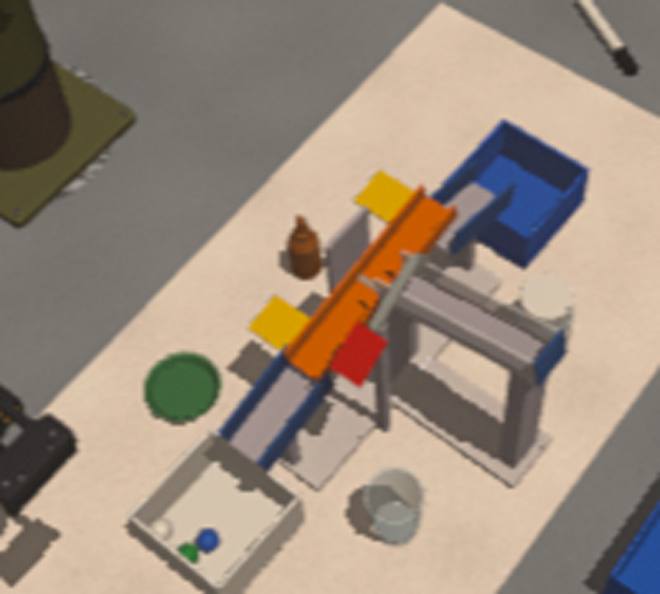

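All three balls lie in the right-hand tray (top crop: blue 650,262; green 673,268; white 670,305). The ramp is empty, the gate is fully right, and nothing else has moved.

```bash
python3 -c "
from cell import manip
print(manip.job_done())"
```

```text
the job is handed in; nothing more can be done
None
```

The job is done and handed in: the gate was rocked fully right, then the release tab was pressed to its stop, and all three balls ran into the right tray with nothing else moved, at about 8 s on the robot's clock.

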